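# Close down the sanding bench

### The job

Close the sanding bench down for the night. While the suction still runs, hang every sanding block by its handle across a pair of prongs of its own on the extraction hood; then press the stop keys one at a time in this order: grinder, belt sander, extractor. With the fan stopped, shake the filter twice, each time drawing the shaker's knob out until the black ring on its rod just comes clear of the bush, holding it there for a second and letting it go fully home again, and last of all press the lamp's stop key; touch no start key and leave the other things on the bench where they are.

Things in the scene. Friction and masses are not known exactly. Their poses are not given: they have to be found in the camera images.
- block1: wooden sanding block, base 76 (x) x 110 (y) x 22 mm high, with a bow handle: grip bar along y, 102 mm long, 22 mm wide, 64 to 86 mm above the underside, on a 10 mm thick post at each end; opening under it 82 (y) x 42 mm high. 0.2 to 0.4 kg. Origin: centre of the underside, z up. Starts on its sole on the bench; 2 to 4 of the four blocks are there, an absent one reads None from the start
- block2: wooden sanding block, base 76 (x) x 110 (y) x 22 mm high, with a bow handle: grip bar along y, 102 mm long, 22 mm wide, 64 to 86 mm above the underside, on a 10 mm thick post at each end; opening under it 82 (y) x 42 mm high. 0.2 to 0.4 kg. Origin: centre of the underside, z up. Starts on its sole on the bench; 2 to 4 of the four blocks are there, an absent one reads None from the start
- block3: wooden sanding block, base 76 (x) x 110 (y) x 22 mm high, with a bow handle: grip bar along y, 102 mm long, 22 mm wide, 64 to 86 mm above the underside, on a 10 mm thick post at each end; opening under it 82 (y) x 42 mm high. 0.2 to 0.4 kg. Origin: centre of the underside, z up. Starts on its sole on the bench; 2 to 4 of the four blocks are there, an absent one reads None from the start
- block4: wooden sanding block, base 76 (x) x 110 (y) x 22 mm high, with a bow handle: grip bar along y, 102 mm long, 22 mm wide, 64 to 86 mm above the underside, on a 10 mm thick post at each end; opening under it 82 (y) x 42 mm high. 0.2 to 0.4 kg. Origin: centre of the underside, z up. Starts on its sole on the bench; 2 to 4 of the four blocks are there, an absent one reads None from the start
- hood: grey extraction hood fixed at the back of the bench, a box 110 (x) x 560 (y) x 180 mm high, slotted front towards the robot. Origin: on the bench, in the plane of the front face, at its middle; x into the hood, y along it to the robot's left, z up. Four hanging places on the front, at y = +202.5, +67.5, -67.5, -202.5 mm, each a pair of prongs (see prongs1)
- prongs1 (a point): leftmost place; all four alike. Two level steel prongs 9 mm thick, 26 mm either side (y) of this point, from the hood's face 97 mm towards the robot, tips turned up 14 mm (to x = -46 mm here). Point: between the prongs, level with their upper side (z 165 mm), 62 mm out from the face; hood's axes. Good seat: block centre within 25 mm of it in x, 14 mm in y, underside 64 mm below it
- station: control box 118 (x) x 180 (y) x 50 mm on the right, fixed, facing the robot. Origin: underside centre; x away from the operator, y to his left, z up. Eight spring keys, pressed straight down. Columns y = +63 extractor, +21 grinder, -21 sander, -63 mm lamp. Front row (x -30): stop keys, mushroom heads 32 mm wide, top z 79. Rear row (x +16): start keys, 22 mm wide, top z 68
- stop_extractor (a joint): stop key of the extractor: front row of the station, column first (leftmost, +y) from the operator's left. Travel in m, 0 up to 0.006 fully down, springs back; 1.5 N to start it, 5 N fully down; counts as pressed beyond 0.0045
- start_extractor (a joint): start key of the extractor: rear row of the station, column first (leftmost, +y) from the operator's left. Travel in m, 0 to 0.006; not to be pressed (pressed: beyond 0.003)
- stop_grinder (a joint): stop key of the grinder: front row of the station, column second from the operator's left. Travel in m, 0 up to 0.006 fully down, springs back; 1.5 N to start it, 5 N fully down; counts as pressed beyond 0.0045
- start_grinder (a joint): start key of the grinder: rear row of the station, column second from the operator's left. Travel in m, 0 to 0.006; not to be pressed (pressed: beyond 0.003)
- stop_sander (a joint): stop key of the sander: front row of the station, column third from the operator's left. Travel in m, 0 up to 0.006 fully down, springs back; 1.5 N to start it, 5 N fully down; counts as pressed beyond 0.0045
- start_sander (a joint): start key of the sander: rear row of the station, column third from the operator's left. Travel in m, 0 to 0.006; not to be pressed (pressed: beyond 0.003)
- stop_lamp (a joint): stop key of the lamp: front row of the station, column fourth (rightmost, -y) from the operator's left. Travel in m, 0 up to 0.006 fully down, springs back; 1.5 N to start it, 5 N fully down; counts as pressed beyond 0.0045
- start_lamp (a joint): start key of the lamp: rear row of the station, column fourth (rightmost, -y) from the operator's left. Travel in m, 0 to 0.006; not to be pressed (pressed: beyond 0.003)
- extractor: dust extractor fixed on the left of the bench: green filter housing 300 (x) x 240 (y) x 200 mm high, round motor on top (to 330 mm high, 55 mm and more behind the face). Origin: on the bench, in the plane of its right-hand face (which looks to -y), at the middle; y into the housing, z up
- shaker (a joint): filter shaker, a sprung pull-rod in the extractor's right-hand face: how far it is drawn out, m; 0 home, end stop 0.09. The spring pulls it home with 2.5 N at 0, 8.5 N at 0.060. A black ring on the steel rod comes clear of the brass bush at 0.060: that is the mark (0.054 to 0.072 counts)
- shaker_neck (a point): middle of the neck of the shaker's black knob, which is level, 18 mm thick, 40 mm long (along y), 125 mm above the bench, 66 mm out from the extractor's face when home; at its free end is a flange 42 mm wide, 10 mm thick, to pull against, 18 to 28 mm from this point. Moves with the knob; drawn along -y; axes as the extractor's
- glue_tin: tin, 96 mm across, 100 mm high; loose, to be left where it is
- glue_bottle: small bottle, 48 mm across, 95 mm high; loose, to be left where it is
- disc: turned wooden disc, 90 mm across, 22 mm thick; loose, to be left where it is
- tape: closed tape measure, 66 x 34 x 62 mm high; loose, to be left where it is
- screwdriver: screwdriver, 200 mm long, lying; loose, to be left where it is

How it is judged (in metres and radians):
On the way, in this order (a step that is already met when the one before it is completed fails the run):
1. every sanding block present hangs by its handle on a pair of prongs, released and still (x of block1 in the frame of hood between -0.087 and -0.032 m and z of block1 in the frame of hood between 0.093 and 0.109 m and angle between each of block1, block2, block3, block4's own z axis and vertical below 0.15 rad and (y of block1 in the frame of hood between 0.1885 and 0.2165 m or y of block1 in the frame of hood between 0.0535 and 0.0815 m or y of block1 in the frame of hood between -0.0815 and -0.0535 m or y of block1 in the frame of hood between -0.2165 and -0.1885 m) and x of block2 in the frame of hood between -0.087 and -0.032 m and z of block2 in the frame of hood between 0.093 and 0.109 m and (y of block2 in the frame of hood between 0.1885 and 0.2165 m or y of block2 in the frame of hood between 0.0535 and 0.0815 m or y of block2 in the frame of hood between -0.0815 and -0.0535 m or y of block2 in the frame of hood between -0.2165 and -0.1885 m) and x of block3 in the frame of hood between -0.087 and -0.032 m and z of block3 in the frame of hood between 0.093 and 0.109 m and (y of block3 in the frame of hood between 0.1885 and 0.2165 m or y of block3 in the frame of hood between 0.0535 and 0.0815 m or y of block3 in the frame of hood between -0.0815 and -0.0535 m or y of block3 in the frame of hood between -0.2165 and -0.1885 m) and x of block4 in the frame of hood between -0.087 and -0.032 m and z of block4 in the frame of hood between 0.093 and 0.109 m and (y of block4 in the frame of hood between 0.1885 and 0.2165 m or y of block4 in the frame of hood between 0.0535 and 0.0815 m or y of block4 in the frame of hood between -0.0815 and -0.0535 m or y of block4 in the frame of hood between -0.2165 and -0.1885 m) and linear speed of each of block1, block2, block3, block4 below 0.02 m/s and contact force between the fingers and block1 below 0.1 N and contact force between the fingers and block2 below 0.1 N and contact force between the fingers and block3 below 0.1 N and contact force between the fingers and block4 below 0.1 N), for 0.2 s.
2. the grinder's stop key is pressed (value of joint stop_grinder above 0.0045 m), for 0.05 s.
3. then the belt sander's stop key is pressed (value of joint stop_sander above 0.0045 m), for 0.05 s.
4. then the extractor's stop key is pressed (value of joint stop_extractor above 0.0045 m), for 0.05 s.
5. then the shaker is drawn out to its mark (54 to 72 mm) and held half a second (value of joint shaker between 0.054 and 0.072 m), for 0.5 s.
6. the shaker goes back home (value of joint shaker below 0.005 m), for 0.1 s.
7. the shaker is drawn out to its mark a second time and held half a second (all of step 5), for 0.5 s.
8. the shaker is home again (value of joint shaker below 0.005 m), for 0.1 s.
9. last, the lamp's stop key is pressed (value of joint stop_lamp above 0.0045 m), for 0.05 s.
At the end, for the whole second after the job is handed in: Every block present hangs level (within 0.15 rad) across a pair of prongs, its centre 32 to 87 mm in front of the hood's face and within 14 mm sideways of the place's middle, its underside 93 to 109 mm above the bench, still; the shaker is home (under 5 mm) and all stop keys are up (under 2 mm) (x of block1 in the frame of hood between -0.087 and -0.032 m and z of block1 in the frame of hood between 0.093 and 0.109 m and angle between each of block1, block2, block3, block4's own z axis and vertical below 0.15 rad and (y of block1 in the frame of hood between 0.1885 and 0.2165 m or y of block1 in the frame of hood between 0.0535 and 0.0815 m or y of block1 in the frame of hood between -0.0815 and -0.0535 m or y of block1 in the frame of hood between -0.2165 and -0.1885 m) and x of block2 in the frame of hood between -0.087 and -0.032 m and z of block2 in the frame of hood between 0.093 and 0.109 m and (y of block2 in the frame of hood between 0.1885 and 0.2165 m or y of block2 in the frame of hood between 0.0535 and 0.0815 m or y of block2 in the frame of hood between -0.0815 and -0.0535 m or y of block2 in the frame of hood between -0.2165 and -0.1885 m) and x of block3 in the frame of hood between -0.087 and -0.032 m and z of block3 in the frame of hood between 0.093 and 0.109 m and (y of block3 in the frame of hood between 0.1885 and 0.2165 m or y of block3 in the frame of hood between 0.0535 and 0.0815 m or y of block3 in the frame of hood between -0.0815 and -0.0535 m or y of block3 in the frame of hood between -0.2165 and -0.1885 m) and x of block4 in the frame of hood between -0.087 and -0.032 m and z of block4 in the frame of hood between 0.093 and 0.109 m and (y of block4 in the frame of hood between 0.1885 and 0.2165 m or y of block4 in the frame of hood between 0.0535 and 0.0815 m or y of block4 in the frame of hood between -0.0815 and -0.0535 m or y of block4 in the frame of hood between -0.2165 and -0.1885 m) and linear speed of each of block1, block2, block3, block4 below 0.02 m/s and value of joint shaker below 0.005 m and value of joint each of stop_extractor, stop_grinder, stop_sander, stop_lamp below 0.002 m); the robot touches nothing.
It fails at once if a start key is pressed (value of joint any of start_extractor, start_grinder, start_sander, start_lamp above 0.003 m).
It fails at once if two stop keys are pressed at the same time (value of joint each of stop_extractor, stop_grinder above 0.003 m or value of joint each of stop_extractor, stop_sander above 0.003 m or value of joint each of stop_extractor, stop_lamp above 0.003 m or value of joint each of stop_grinder, stop_sander above 0.003 m or value of joint each of stop_grinder, stop_lamp above 0.003 m or value of joint each of stop_sander, stop_lamp above 0.003 m).
It fails at once if a bystander (tin, bottle, disc, tape, screwdriver) is shifted by more than 6 cm (distance of any of glue_tin, glue_bottle, disc, tape, screwdriver from where it was at the start of the episode above 0.06 m).
Of block1, block2, block3, block4 only 2 to 4 are there at a start; the rules pass over those that are not, and their reading is None.
At some moment in a run one of block1, block2, block3, block4 may be knocked a few centimetres aside while the robot is not near it.
It also fails if it takes over 210 s, if anything falls off the work surface, if the arm or the gripper's body presses on something with over 40 N, if the wrist force passes 120 N, or if a joint passes its speed limit or range.

### The arm

A 6-joint arm with a two-finger parallel gripper is mounted at the origin on the work surface. World frame = base frame: x ahead of the robot, y to its left, z up, the work surface at z = 0. Lengths are in mm, angles in rad, forces in N, time in s.
With the tool pointing down it reaches from about 375 to 900 mm from the base axis. Payload 3.1 kg.
Tool frame: the origin (TCP) lies at the very end of the fingers, on their centre line; the grasp point (between the pads) lies 19 mm behind it (ctrl.tcp_to_grasp is the distance from the TCP to the grasp point, in mm); z points along the fingers, y is the line along which they close (so a half turn about z gives the same grasp; the last joint's range is limited). The gripper opens to 87 mm and grips with 3 to 60 N. Pads are 19 mm wide; open, the fingers measure 117 mm over their backs; the gripper's body (75 mm by 190 mm) begins 51 mm behind the grasp point.
Start: joints at [1.131, 0.527, 1.433, -0, 1.181, -0.178], TCP at [161.722, 603.691, 222.548] pointing down, gripper open.
Joint ranges: [-3.08, 3.08], [-0.75, 2.2], [0.22, 2.44], [-1.43, 4.57], [0, 2.65], [-2.85, 2.85]. Speed limits (rad/s): [2.79, 2.79, 3.14, 3.14, 3.14, 3.14].

### API

Orientations are given as a unit quaternion [w, x, y, z].
In Python, from bench import ctrl gives the robot as it stands.
- The arm moves only by the tool drive_tool, never from a script. Its argument "rows" is a list of rows, each a list of 5 numbers: the finger opening in mm, from 0 to 87, then the shift along the tool's x, y, z in mm, then the turn about the tool's z in degrees. A call has 1 to 20 rows; each row is the pose to reach, as a shift and turn from the pose commanded when the call began, along the tool's axes at that moment; what a row does not reach only later rows make up. A row lasts 1/12 s, in which the tool goes at most 41.7 mm and 7.16 degrees, less where a joint would pass 70% of its speed; a pose out of reach is approached as far as the arm can. A call with a gripper value outside its range is refused whole. The fingers move at their own pace and stop on an object; the grip force is fixed at half the most. Time passes only in rows, so rows that repeat a pose let the fingers close. It gives the time, the measured TCP pose, the force, the opening and the grip force at its end, in the units of the state.
- ctrl.sense(): the state, without advancing time (a new reading comes with each control period).
- ctrl.snapshot(name): name is "scene" or "side" or "wrist"; returns a dict with "color" (384x512x3 uint8, red, green, blue), "intrinsics" (3x3 intrinsics, pixels), "rvec" (rotation vector, rad) and "tvec" (3), from world to camera coordinates, as OpenCV has them; the wrist camera has in their place "hand_eye" (4x4, takes a point from camera to tool coordinates, whose origin is the TCP and whose axes are the flange's). Camera axes: x right, y down, z forward; pixel columns grow to the right and rows downward; lengths in mm; the calibration is good to about 2 mm. A picture is of the moment at which its call begins: read the wrist's pose just before it. There is no depth.
- ctrl.sign_off(): hands the job in; it is judged then, once.
Trained networks look in the newest picture that a camera, given by its name, has taken for a name from the list of things; names that differ only in an ending like _2 or _b are one class to them, and where a whole thing is asked for, a point or a joint stands for the part that bears it (a point fixed in the world has none). Each returns a list of dicts, best first, with "confidence" (0 to 1); they miss things now and then, are a little off and sometimes report something else, mostly with a low value. They report only what shows in the picture. A call takes as long as a camera call.
- ctrl.masks_of(camera, query): "region" (384x512 bool, what is visible of it) and "position" ([column, row] in pixels, amid what is visible of it).
- ctrl.tip_of(camera, query): "position" ([column, row] in pixels: a listed point, or the origin of a listed thing).
The state is a dict: "time_s": time; "q": joint angles; "joint_vel": joint speeds; "joint_torque": joint torques, N m; "position": TCP position; "tcp_rot": TCP orientation; "contact_force": force on the tool from outside, world axes, zero at the start; "torque": the same for the moment, N m; "grip_width": finger opening in mm; "grip_force": force on a finger pad.
Only numpy, scipy, OpenCV 4.12 (cv2) and the standard library are available. Lean on these libraries where they do the work, as an engineer would, in place of code of your own. Each camera call takes 0.05 s, during which the arm holds its last target. There are 200 camera calls.

## Working session

There is one attempt and no reset: what is moved stays moved. The work goes in short steps, Python scripts to look and compute and a tool call to move; the robot and the scene stay as the last step left them, time stands still between calls to the robot, and variables do not carry over. Pictures are saved under pics/ and viewed, at most 17 in all, crops included, and the job is handed in when it is done.

Besides the shell and the picture viewer there is one more tool, called as name(argument=value, ...), one argument or row to a line, values as JSON. drive_tool: Moves the arm, as the interface text tells. Its arguments: {"type":"object","properties":{"rows":{"type":"array","items":{"type":"array","items":{"type":"number"}}}},"required":["rows"]}

```bash
ls; mkdir -p pics
python3 - <<'E'
from bench import ctrl
import cv2
s=ctrl.sense();print(s)
for n in("scene","side"):
    p=ctrl.snapshot(n);cv2.imwrite(f"pics/{n}0.png",cv2.cvtColor(p["color"],cv2.COLOR_RGB2BGR));print(n,p["intrinsics"],p["rvec"],p["tvec"])
    for q in("block1","hood","station","extractor","shaker_neck","prongs1","stop_grinder"):
        try:
            print(q,[( [round(float(v)) for v in d["position"]],round(d["confidence"],2)) for d in ctrl.tip_of(n,q)])
        except Exception as e: print(q,e)
E
```

```text
pics
{'time_s': 0.0, 'q': array([ 1.13047155e+00,  5.28450774e-01,  1.43390730e+00, -4.17421446e-07,
        1.18136559e+00, -1.78515638e-01]), 'joint_vel': array([-1.60556555e-04, -1.44779324e-03,  2.29775084e-03,  9.68511323e-05,
       -3.81804872e-06, -2.48145432e-03]), 'joint_torque': array([-1.94663895e-03, -4.40050435e+01, -1.76592332e+01,  6.31837081e-02,
        5.83371834e-02, -1.53291844e-04]), 'position': array([161.43419862, 603.03924664, 221.57948785]), 'tcp_rot': array([-3.24269388e-04,  1.30530876e-01,  9.91443672e-01, -1.01496354e-03]), 'contact_force': array([-0.7049537 ,  0.30977809, -0.14966302]), 'torque': array([ 0.02441696,  0.02444025, -0.01633771]), 'grip_force': 0.0, 'grip_width': 87.10460897773577}
scene [[399.26811939   0.         257.61552756]
 [  0.         399.26811939 190.65668881]
 [  0.           0.           1.        ]] [ 1.9917792   1.82475045 -0.48115182] [ -79.84097372 -381.79245254 1572.99351836]
block1 [([292, 189], 0.88), ([204, 189], 0.7), ([247, 197], 0.58)]
hood []
station [([132, 214], 0.84), ([204, 189], 0.39), ([348, 216], 0.28)]
extractor [([392, 187], 0.92), ([145, 163], 0.42)]
shaker_neck [([380, 171], 0.73)]
prongs1 [([349, 216], 0.62), ([394, 190], 0.29)]
stop_grinder it knows: block, disc, extractor, glue_bottle, glue_tin, hood, prongs, screwdriver, shaker_neck, station, tape
side [[374.97643744   0.         256.30958215]
 [  0.         374.97643744 192.94098375]
 [  0.           0.           1.        ]] [ 2.17198944 -0.34048862  0.1701282 ] [-459.79844539  233.34180949 1045.7851398 ]
block1 [([233, 209], 0.79), ([251, 281], 0.77), ([244, 242], 0.64)]
hood [([312, 213], 0.65)]
station []
extractor [([222, 159], 0.78), ([314, 342], 0.4)]
shaker_neck [([221, 144], 0.68)]
prongs1 [([273, 142], 0.84), ([222, 162], 0.52)]
stop_grinder it knows: block, disc, extractor, glue_bottle, glue_tin, hood, prongs, screwdriver, shaker_neck, station, tape
```

View pics/scene0.png

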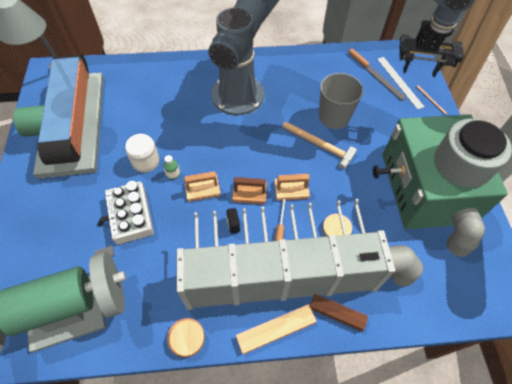

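View pics/side0.png

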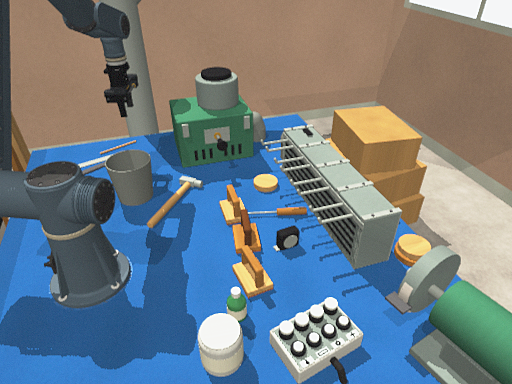

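```bash
cat > h.py <<'E'
from bench import ctrl
import cv2, numpy as np, itertools
from scipy.optimize import minimize
from scipy.spatial.transform import Rotation as R
def box(x0,x1,y0,y1,z0,z1): return np.array(list(itertools.product((x0,x1),(y0,y1),(z0,z1))),float)
M={"block1":[box(-38,38,-55,55,0,22),box(-11,11,-51,51,64,86),box(-11,11,-51,-41,20,70),box(-11,11,41,51,20,70)],
"hood":[box(0,110,-280,280,0,180)],
"station":[box(-59,59,-90,90,0,50)]+[box(-30-13,-30+13,y-13,y+13,50,79) for y in(63,21,-21,-63)]+[box(7,25,y-9,y+9,50,68) for y in(63,21,-21,-63)],
"extractor":[box(-150,150,0,240,0,200)]}
def snap(n):
    s=ctrl.sense(); p=ctrl.snapshot(n)
    if n=="wrist":
        T=np.eye(4); q=s["tcp_rot"]; T[:3,:3]=R.from_quat([q[1],q[2],q[3],q[0]]).as_matrix(); T[:3,3]=s["position"]
        C=np.linalg.inv(T@np.array(p["hand_eye"])); Rm,t=C[:3,:3],C[:3,3]
    else: Rm=cv2.Rodrigues(np.array(p["rvec"],float))[0]; t=np.array(p["tvec"],float)
    return dict(img=p["color"],K=np.array(p["intrinsics"]),R=Rm,t=t.ravel(),n=n)
def proj(c,P):
    X=(c["R"]@np.atleast_2d(P).T).T+c["t"]; u=(c["K"]@X.T).T; return u[:,:2]/u[:,2:]
def onplane(c,uv,z):
    d=c["R"].T@np.linalg.solve(c["K"],[uv[0],uv[1],1.]); o=-c["R"].T@c["t"]; return o+d*(z-o[2])/d[2]
def place(P,v):
    a=v[2]; return P@np.array([[np.cos(a),-np.sin(a),0],[np.sin(a),np.cos(a),0],[0,0,1]]).T+[v[0],v[1],v[3] if len(v)>3 else 0]
def sil(c,name,v,sc=2):
    m=np.zeros((384*sc,512*sc),np.uint8)
    for b in M[name]:
        h=cv2.convexHull((proj(c,place(b,v))*sc*16).astype(np.int32)); cv2.fillConvexPoly(m,h,1,shift=4)
    return m
def fit(obs,name,v0,yaws=(0,)):
    ms=[(c,cv2.resize(m.astype(np.uint8),None,fx=2,fy=2,interpolation=0)) for c,m in obs]
    def cost(v):
        r=0
        for c,m in ms:
            s=sil(c,name,(v[0]*10,v[1]*10,v[2]*.1)); r+=1-(s&m).sum()/max(1,(s|m).sum())
        return r/len(ms)
    best=None
    for y in yaws:
        x0=np.array([v0[0]/10,v0[1]/10,(v0[2]+y)*10])
        r=minimize(cost,x0,method="Nelder-Mead",options=dict(initial_simplex=[x0,x0+[2,0,0],x0+[0,2,0],x0+[0,0,2]],xatol=.02,fatol=1e-4))
        if best is None or r.fun<best.fun: best=r
    return np.array([best.x[0]*10,best.x[1]*10,best.x[2]*.1]),best.fun
def draw(c,name,v,img):
    for b in M[name]:
        h=cv2.convexHull(proj(c,place(b,v)).astype(np.float32)); cv2.polylines(img,[np.round(h*16).astype(np.int32)],True,(255,0,0),1,cv2.LINE_AA,4)
def save(n,img,f=1):
    if f!=1: img=cv2.resize(img,None,fx=f,fy=f,interpolation=cv2.INTER_CUBIC)
    cv2.imwrite(f"pics/{n}.png",cv2.cvtColor(img,cv2.COLOR_RGB2BGR))
E
python3 - <<'E'
from h import *
C={n:snap(n) for n in("scene","side")}
mk={}
for n in C:
    for q in("block","hood","station","extractor"):
        L=ctrl.masks_of(n,"block1" if q=="block" else q); mk[n,q]=L
        print(n,q,[([round(float(v)) for v in d["position"]],round(d["confidence"],2),int(d["region"].sum())) for d in L])
for q,z in(("block",30),("hood",90),("station",30),("extractor",100)):
    for d in mk["scene",q]:
        if d["confidence"]<.5: continue
        p=onplane(C["scene"],d["position"],z); best=None
        obs=[(C["scene"],d["region"])]
        name="block1" if q=="block" else q
        # matching side mask
        u=proj(C["side"],p)[0]
        S=[e for e in mk["side",q] if e["confidence"]>.4]
        if S:
            e=min(S,key=lambda e:np.hypot(*(np.array(e["position"])-u))); 
            if np.hypot(*(np.array(e["position"])-u))<25 or q!="block": obs.append((C["side"],e["region"]))
        v0=[p[0],p[1],0]
        if q=="hood": v0[0]-=55
        if q=="extractor": v0[1]-=120
        v,f=fit(obs,name,v0,(-.3,0,.3) if q!="block" else (-.5,0,.5))
        print(q,np.round(v,3),round(f,3),len(obs))
        for n in C: draw(C[n],name,v,C[n]["img"])
save("ov_scene",C["scene"]["img"],1.5);save("ov_side",C["side"]["img"],1.5)
E
```

```text
scene block [([246, 191], 0.95, 801), ([200, 186], 0.9, 837), ([290, 187], 0.7, 806), ([134, 196], 0.25, 80)]
scene hood [([288, 265], 0.71, 14266)]
scene station [([127, 214], 0.59, 2170)]
scene extractor [([450, 173], 0.63, 12844)]
side block [([244, 234], 0.82, 782), ([235, 203], 0.72, 590), ([250, 275], 0.65, 1177)]
side hood [([341, 196], 0.61, 9086)]
side station [([315, 338], 0.59, 4915), ([266, 185], 0.32, 381)]
side extractor [([217, 120], 0.69, 6669)]
block [ 4.54104e+02  1.18220e+01 -1.68000e-01] 0.132 2
block [ 4.25285e+02 -1.45876e+02  1.25000e-01] 0.08 2
block [ 4.52613e+02  1.53696e+02 -2.60000e-02] 0.171 2
hood [7.0776e+02 8.0331e+01 1.5000e-02] 0.093 2
station [ 505.297 -378.348   -1.347] 0.102 2
extractor [4.82301e+02 4.98279e+02 3.00000e-03] 0.19 2
```

View pics/ov_scene.png

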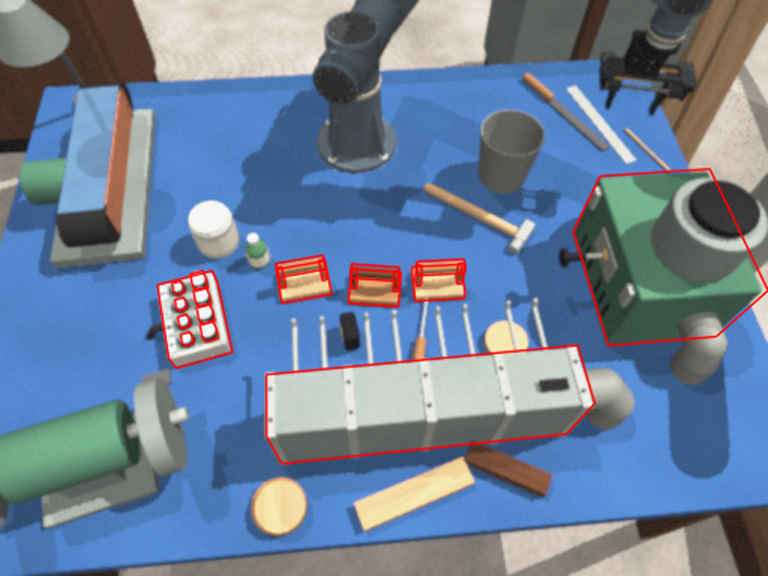

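View pics/ov_side.png

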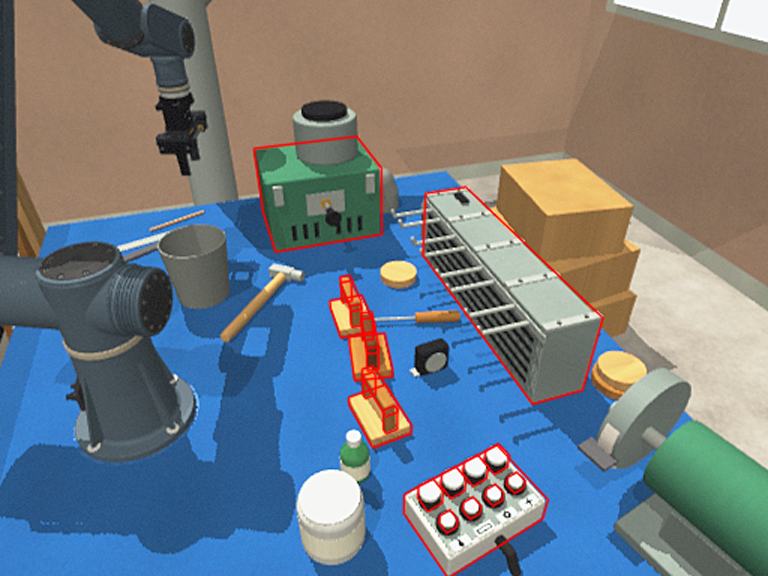

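drive_tool(
  rows=[
    [60,-413,-503,-60,75],
    [60,-413,-503,-60,75],
    [60,-413,-503,-60,75],
    [60,-413,-503,-60,75],
    [60,-413,-503,-60,75],
    [60,-413,-503,-60,75],
    [60,-413,-503,-60,75],
    [60,-413,-503,-60,75],
    [60,-413,-503,-60,75],
    [60,-413,-503,-60,75],
    [60,-413,-503,-60,75],
    [60,-413,-503,-60,75],
    [60,-413,-503,-60,75],
    [60,-413,-503,-60,75],
    [60,-413,-503,-60,75],
    [60,-413,-503,-60,75],
    [60,-413,-503,-60,75],
    [60,-413,-503,-60,75],
    [60,-413,-503,-60,75],
    [60,-413,-503,-60,75],
  ],
)

```text
time_s: 2.87
position: [429.4, 12.1, 282.3]
tcp_rot: [-0.001, 0.707, 0.708, -0.0]
contact_force: [0.1, 0.7, -0.7]
grip_width: 60.1
grip_force: 0.0
```

```bash
cat >> h.py <<'E'
def psi():
    q=ctrl.sense()["tcp_rot"]; m=R.from_quat([q[1],q[2],q[3],q[0]]).as_matrix(); return m,np.degrees(np.arctan2(m[1,1],m[0,1]))
def go(t,yaw=0):
    "shift and turn for a world target TCP and tool-y yaw (deg)"
    s=ctrl.sense(); m,p=psi(); print("shift",np.round(m.T@(np.array(t)-s["position"]),1),"turn",round((p-yaw+90)%180-90,2))
def locate(views,names=("block",),thr=.4,est=None):
    pass
E
python3 - <<'E'
from h import *
s=ctrl.sense();print(s["time_s"],np.round(s["position"],1),psi()[1])
c=snap("wrist")
L=ctrl.masks_of("wrist","block1")
print([([round(float(v)) for v in d["position"]],round(d["confidence"],2),int(d["region"].sum())) for d in L])
for v in([454,12,-.168],[425,-146,.125],[453,154,-.026]): draw(c,"block1",v,c["img"])
save("w1",c["img"],1.4)
C={n:snap(n) for n in("scene","side")}
obs=[(n,[d["position"] for d in ctrl.tip_of(n,"shaker_neck")][:1]) for n in C]; print(obs)
from scipy.optimize import least_squares
r=least_squares(lambda X:np.concatenate([proj(C[n],X)[0]-np.array(p[0]) for n,p in obs]),[482,430,125]);print("neck",r.x,r.fun)
E
```

```text
2.8667 [429.4  12.1 282.3] 0.07485008575622433
[([259, 275], 0.83, 1555), ([270, 175], 0.78, 3572), ([276, 69], 0.63, 4539)]
[('scene', [[348.4, 216.3]]), ('side', [])]Traceback (most recent call last):
  File "<stdin>", line 11, in <module>
    return func(*args, **kwargs)
    vector_fun = VectorFunction(
        fun_wrapped,
    ...<6 lines>...
        workers=workers
    )
    self._update_fun()
    ~~~~~~~~~~~~~~~~^^
    self.f = self.fun_wrapped(xp_copy(self.x))
             ~~~~~~~~~~~~~~~~^^^^^^^^^^^^^^^^^
    return np.atleast_1d(self.fun(x))
                         ~~~~~~~~^^^
    return self.f(x, *self.args, **self.kwargs)
           ~~~~~~^^^^^^^^^^^^^^^^^^^^^^^^^^^^^^
  File "<stdin>", line 11, in <lambda>
IndexError: list index out of range
```

View pics/w1.png

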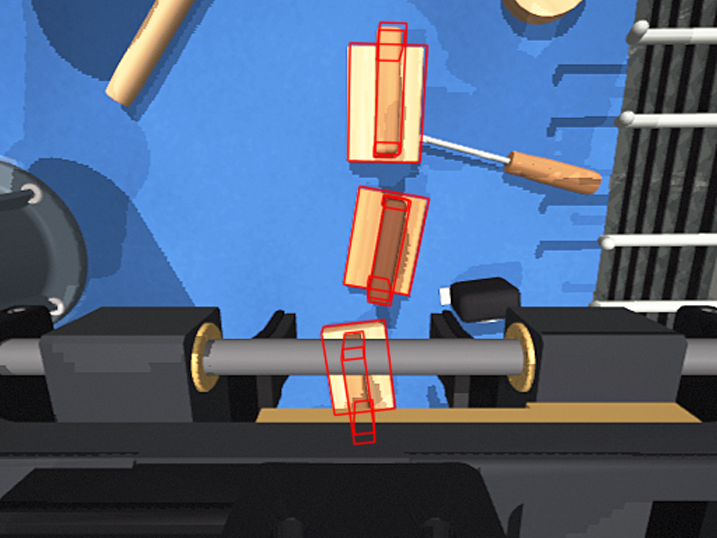

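```bash
cat >> h.py <<'E'
HOOD=[707.8,80.3,.015]
M["prongs"]=[box(-97,0,y+s*26-4.5,y+s*26+4.5,156,165) for y in(202.5,67.5,-67.5,-202.5) for s in(-1,1)]
E
python3 - <<'E'
from h import *
c=snap("wrist"); draw(c,"prongs",HOOD,c["img"]); 
d=snap("scene"); draw(d,"prongs",HOOD,d["img"]);draw(d,"hood",HOOD,d["img"])
e=snap("side"); draw(e,"prongs",HOOD,e["img"]);draw(e,"hood",HOOD,e["img"])
f=lambda i,s:cv2.resize(i,s,interpolation=cv2.INTER_CUBIC)
a=f(c["img"][0:240,400:512],(280,600)); b=f(d["img"][190:320,165:405],(520,282)); g=f(e["img"][110:280,250:410],(300,318))
o=np.zeros((600,800,3),np.uint8); o[:,:280]=a; o[:282,280:]=b; o[282:600,280:580]=g; save("prongs",o)
E
```

```text
(no output)
```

View pics/prongs.png

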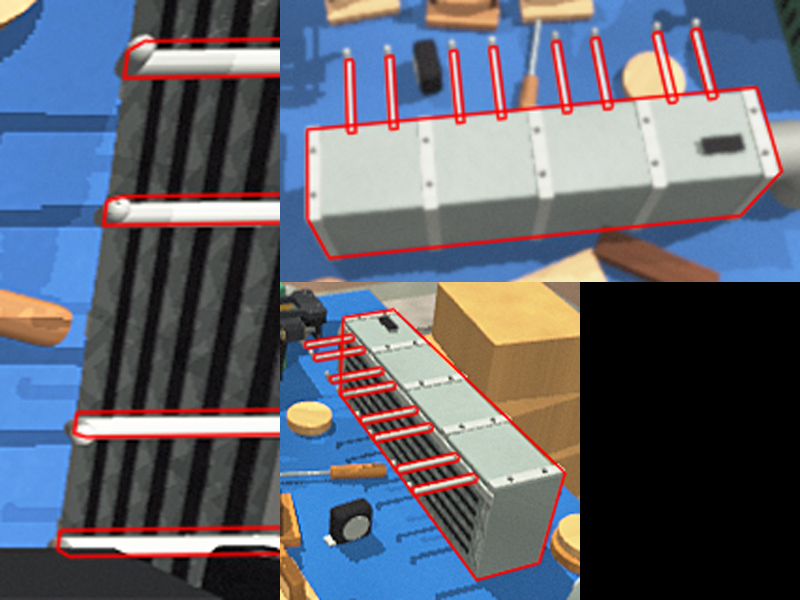

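drive_tool(
  rows=[
    [60,40,7,0,1.5],
    [60,80,14,0,1.5],
    [60,120,20,20,1.5],
    [60,142,23.5,60,1.5],
    [60,142,23.5,100,1.5],
    [60,142,23.5,140,1.5],
    [60,142,23.5,175,1.5],
    [60,142,23.5,205,1.5],
    [60,142,23.5,226,1.5],
    [60,142,23.5,226,1.5],
    [60,142,23.5,226,1.5],
    [10,142,23.5,226,1.5],
    [10,142,23.5,226,1.5],
    [10,142,23.5,226,1.5],
    [10,142,23.5,226,1.5],
    [10,142,23.5,226,1.5],
    [10,142,23.5,206,1.5],
    [10,142,23.5,166,1.5],
    [10,142,23.5,126,1.5],
    [10,142,23.5,80,1.5],
  ],
)

```text
time_s: 4.98
position: [453.0, 152.8, 199.7]
tcp_rot: [-0.001, 0.716, 0.698, -0.001]
contact_force: [0.5, -0.7, -0.0]
grip_width: 12.6
grip_force: 0.0
```

Run:
```python
from h import *
s=ctrl.sense();print(np.round(s["position"],1),psi()[1],s["grip_width"],s["contact_force"]);go([645,146,201],.86)
c=snap("side");d=snap("scene")
f=lambda i,s:cv2.resize(i,s,interpolation=cv2.INTER_CUBIC)
o=np.zeros((450,800,3),np.uint8);o[:,:400]=f(c["img"][120:345,170:370],(400,450));o[:,400:]=f(d["img"][120:345,150:350],(400,450));save("g1",o)
```

```text
[453.  152.8 199.7] -1.505747098964381 12.632999839756286 [ 0.50314162 -0.73555578 -0.00972097]
shift [ -1.7 192.1  -1.6] turn -2.37
```

View pics/g1.png

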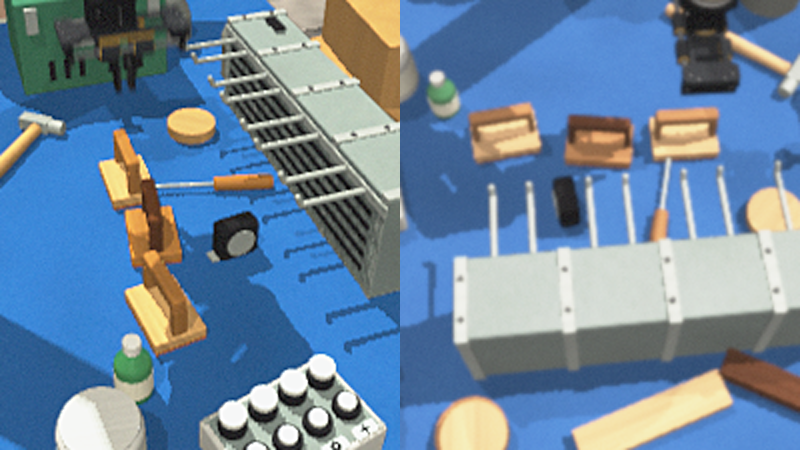

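drive_tool(
  rows=[
    [45,1,0,0,0],
    [45,1,0,0,0],
    [45,1,0,0,0],
    [45,1,0,20,0],
    [45,1,0,50,0],
    [45,1,0,75,0],
    [45,1,0,100,0],
    [45,1,0,125,0],
    [45,1,0,143,0],
    [45,1,0,144,0],
    [10,1,0,144,0],
    [10,1,0,144,0],
    [10,1,0,144,0],
    [10,1,0,144,0],
    [10,1,0,144,0],
    [10,1,0,144,0],
    [10,1,0,144,0],
    [10,1,0,144,0],
    [10,1,0,144,0],
  ],
)

```text
time_s: 6.67
position: [452.4, 154.0, 54.9]
tcp_rot: [-0.001, 0.716, 0.698, -0.001]
contact_force: [-5.1, -0.2, 7.1]
grip_width: 21.7
grip_force: 29.8
```

drive_tool(
  rows=[
    [10,0,0,-20,0],
    [10,0,0,-60,0],
    [10,0,0,-100,0],
    [10,0,0,-135,0],
    [10,0,10,-150,0],
    [10,-1,40,-150,-1],
    [10,-1,75,-150,-2],
    [10,-2,110,-150,-2.4],
    [10,-3,140,-150,-2.4],
    [10,-3,165,-150,-2.4],
    [10,-3,185,-150,-2.4],
    [10,-3,193,-150,-2.4],
    [10,-3,193,-150,-2.4],
    [10,-3,193,-150,-2.4],
  ],
)

```text
time_s: 7.83
position: [631.5, 145.0, 190.8]
tcp_rot: [-0.014, 0.701, 0.713, -0.016]
contact_force: [-15.4, -1.6, -28.5]
grip_width: 27.0
grip_force: 30.0
```

Run:
```python
from h import *
s=ctrl.sense();print(np.round(s["position"],1),psi()[1],s["grip_width"],s["contact_force"]);go([645,146,157],.86)
c=snap("side");d=snap("scene")
for q in (c,d):
    b=(s["position"][0],s["position"][1],.015,s["position"][2]-54.9); draw(q,"block1",b,q["img"])
f=lambda i,s:cv2.resize(i,s,interpolation=cv2.INTER_CUBIC)
o=np.zeros((450,800,3),np.uint8);o[:,:400]=f(c["img"][80:250,210:360],(400,450));o[:,400:]=f(d["img"][160:295,220:340],(400,450));save("g2",o)
```

```text
[631.5 145.  190.8] 0.9296116967164971 27.03396516950346 [-15.44280347  -1.58402276 -28.50462546]
shift [ 0.8 14.9 33.2] turn 0.07
```

View pics/g2.png

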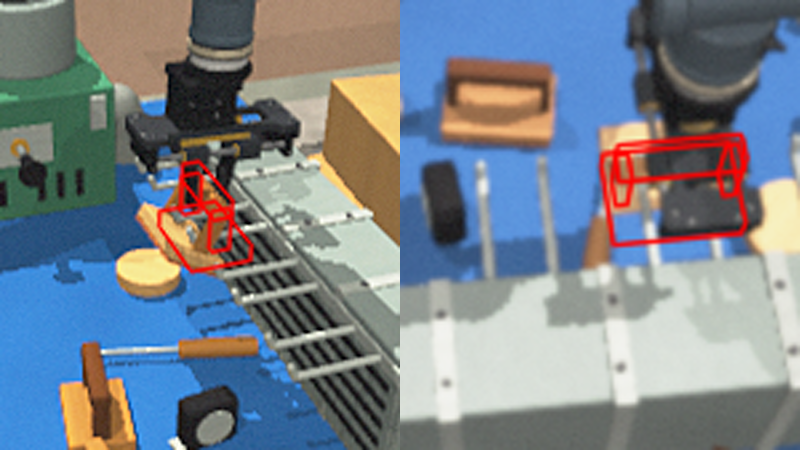

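drive_tool(
  rows=[
    [10,0,-20,-5,0],
    [10,0,-50,-5,0],
    [10,0,-90,-5,0],
    [10,0,-130,-5,0],
    [10,0,-165,0,0],
    [10,0,-193,20,0],
    [10,0,-193,60,0],
    [10,0,-193,100,0],
    [10,0,-193,125,0],
    [10,0,-193,138,0],
    [10,0,-193,139,0],
    [10,0,-193,139,0],
    [10,0,-193,139,0],
  ],
)

```text
time_s: 9.02
position: [453.0, 143.1, 65.6]
tcp_rot: [-0.001, 0.702, 0.713, -0.0]
contact_force: [-3.3, 1.8, 3.7]
grip_width: 21.5
grip_force: 29.8
```

Run:
```python
from h import *
s=ctrl.sense();print(np.round(s["position"],1),psi()[1],s["grip_width"],s["contact_force"])
c=snap("side");d=snap("scene")
f=lambda i,s:cv2.resize(i,s,interpolation=cv2.INTER_CUBIC)
o=np.zeros((450,800,3),np.uint8);o[:,:400]=f(c["img"][120:290,170:320],(400,450));o[:,400:]=f(d["img"][130:265,220:340],(400,450));save("g3",o)
```

```text
[453.  143.1  65.6] 0.8912959416560643 21.461969594698882 [-3.33456594  1.75509781  3.71521385]
```

View pics/g3.png

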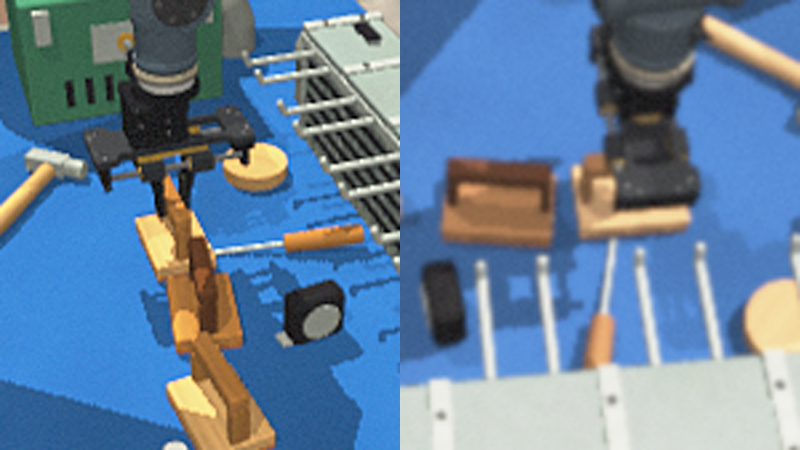

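drive_tool(
  rows=[
    [10,0,0,5,0],
    [10,0,0,9,0],
    [10,0,0,10,0],
    [45,0,0,10,0],
    [45,0,0,10,0],
    [45,0,0,10,0],
    [45,0,0,10,0],
    [45,0,0,10,0],
    [45,0,0,-20,0],
    [45,0,-30,-60,0],
    [45,-40,-50,-100,0],
    [45,-80,-50,-140,0],
    [45,-100,-50,-170,0],
    [45,-100,-50,-190,0],
    [45,-100,-50,-190,0],
  ],
)

```text
time_s: 10.37
position: [409.0, 39.4, 260.2]
tcp_rot: [0.005, 0.702, 0.712, 0.003]
contact_force: [1.9, 1.4, 0.0]
grip_width: 45.2
grip_force: 0.0
```

```bash
cat >> h.py <<'E'
def blocks(cams=("scene","side","wrist"),thr=.4):
    C={n:snap(n) for n in cams}; mk={n:[d for d in ctrl.masks_of(n,"block1") if d["confidence"]>thr] for n in cams}
    for d in mk[cams[0]]:
        p=onplane(C[cams[0]],d["position"],35); obs=[(C[cams[0]],d["region"])]; used=[]
        for n in cams[1:]:
            if not mk[n]: continue
            u=proj(C[n],p)[0]; e=min(mk[n],key=lambda e:np.hypot(*(np.array(e["position"])-u)))
            if np.hypot(*(np.array(e["position"])-u))<(25 if n=="side" else 35): obs.append((C[n],e["region"])); used.append(n)
        v,f=fit(obs,"block1",[p[0],p[1],0],(-.4,0,.4)); print(np.round(v,3),"yaw deg",round(np.degrees(v[2]),1),"cost",round(f,3),used,round(d["confidence"],2))
    return C
E
python3 - <<'E'
from h import *
s=ctrl.sense();print(np.round(s["position"],1),psi()[1])
blocks()
E
```

```text
[409.   39.4 260.2] 0.7591493618716452
[ 4.5238e+02  1.0238e+01 -1.7300e-01] yaw deg -9.9 cost 0.108 ['side'] 0.81
[4.53403e+02 1.42631e+02 1.60000e-02] yaw deg 0.9 cost 0.117 ['side', 'wrist'] 0.68
[ 4.24699e+02 -1.47478e+02  1.29000e-01] yaw deg 7.4 cost 0.294 ['side', 'wrist'] 0.6
[ 409.858 -376.067   -1.082] yaw deg -62.0 cost 0.892 [] 0.56
```

drive_tool(
  rows=[
    [45,35,15,0,0],
    [45,70,30,20,0],
    [45,100,44,50,0],
    [45,102.5,46,90,0],
    [45,102.5,46,125,0],
    [45,102.5,46,160,0],
    [45,102.5,46,185,0],
    [45,102.5,46,200,0],
    [45,102.5,46,204.5,0],
    [45,102.5,46,204.5,0],
    [10,102.5,46,204.5,0],
    [10,102.5,46,204.5,0],
    [10,102.5,46,204.5,0],
    [10,102.5,46,204.5,0],
    [10,102.5,46,204.5,0],
    [10,102.5,46,204.5,0],
    [10,102.5,46,204.5,0],
    [10,102.5,46,204.5,0],
  ],
)

```text
time_s: 12.17
position: [450.7, 145.2, 51.4]
tcp_rot: [0.001, 0.702, 0.713, 0.001]
contact_force: [-0.4, -1.1, 6.6]
grip_width: 21.9
grip_force: 30.0
```

drive_tool(
  rows=[
    [10,0,0,-20,0],
    [10,0,0,-50,0],
    [10,0,0,-85,0],
    [10,0,10,-110,0],
    [10,0,40,-124,0],
    [10,0,70,-124,0],
    [10,0,95,-124,0],
    [10,0,100,-124,0],
    [10,0,100,-124,0],
    [10,0,100,-124,0],
    [10,0,100,-124,0],
    [10,0,100,-124,0],
  ],
)

```text
time_s: 13.17
position: [547.6, 146.9, 174.0]
tcp_rot: [-0.001, 0.701, 0.713, -0.001]
contact_force: [-1.3, 0.1, -4.3]
grip_width: 21.7
grip_force: 29.7
```

drive_tool(
  rows=[
    [10,0,20,-1,0],
    [10,0,45,-1,0],
    [10,0,70,-1,0],
    [10,0,90,-1,0],
    [10,0,97,-1,0],
    [10,0,97,-1,0],
    [10,0,97,-1,0],
    [10,0,97,-1,0],
  ],
)

```text
time_s: 13.83
position: [644.4, 148.5, 175.2]
tcp_rot: [-0.001, 0.701, 0.713, -0.001]
contact_force: [0.4, 0.7, -3.6]
grip_width: 21.4
grip_force: 29.8
```

No collision. Lower, release, rise.

drive_tool(
  rows=[
    [10,0,0,8,0],
    [10,0,0,15,0],
    [10,0,0,20,0],
    [10,0,0,22,0],
    [10,0,0,22,0],
    [10,0,0,22,0],
    [10,0,0,22,0],
  ],
)

```text
time_s: 14.42
position: [647.1, 148.4, 153.9]
tcp_rot: [0.0, 0.702, 0.713, 0.0]
contact_force: [-0.0, 0.4, -3.6]
grip_width: 21.7
grip_force: 29.8
```

drive_tool(
  rows=[
    [10,0,0,2,0],
    [10,0,0,3.5,0],
    [10,0,0,3.5,0],
    [42,0,0,3.5,0],
    [42,0,0,3.5,0],
    [42,0,0,3.5,0],
    [42,0,0,3.5,0],
    [42,0,0,3.5,0],
    [42,0,0,3.5,0],
    [42,0,0,-15,0],
    [42,0,0,-40,0],
    [42,0,0,-70,0],
    [42,0,-40,-80,0],
    [42,0,-80,-80,0],
    [42,-20,-120,-80,0],
    [42,-60,-150,-80,0],
    [42,-90,-190,-80,0],
    [42,-100,-220,-80,0],
    [42,-100,-220,-80,0],
    [42,-100,-220,-80,0],
  ],
)

```text
time_s: 16.08
position: [425.4, 44.4, 233.7]
tcp_rot: [-0.001, 0.702, 0.712, -0.001]
contact_force: [0.2, 0.1, 0.7]
grip_width: 41.8
grip_force: 0.0
```

Run:
```python
from h import *
s=ctrl.sense();print(np.round(s["position"],1),psi()[1])
C=blocks()
for n in("side","scene"): draw(C[n],"block1",[646,145.9,.015,101],C[n]["img"])
f=lambda i,s:cv2.resize(i,s,interpolation=cv2.INTER_CUBIC)
o=np.zeros((450,800,3),np.uint8);o[:,:400]=f(C["side"]["img"][80:250,210:360],(400,450));o[:,400:]=f(C["scene"]["img"][160:295,220:340],(400,450));save("g4",o)
```

```text
[425.4  44.4 233.7] 0.7641611513320382
[5.98880e+02 1.60129e+02 1.23000e-01] yaw deg 7.1 cost 0.237 [] 0.82
[ 4.25454e+02 -1.45720e+02  1.30000e-01] yaw deg 7.4 cost 0.292 ['side', 'wrist'] 0.78
[ 4.5305e+02  1.1603e+01 -1.6200e-01] yaw deg -9.3 cost 0.103 ['wrist'] 0.73
```

View pics/g4.png

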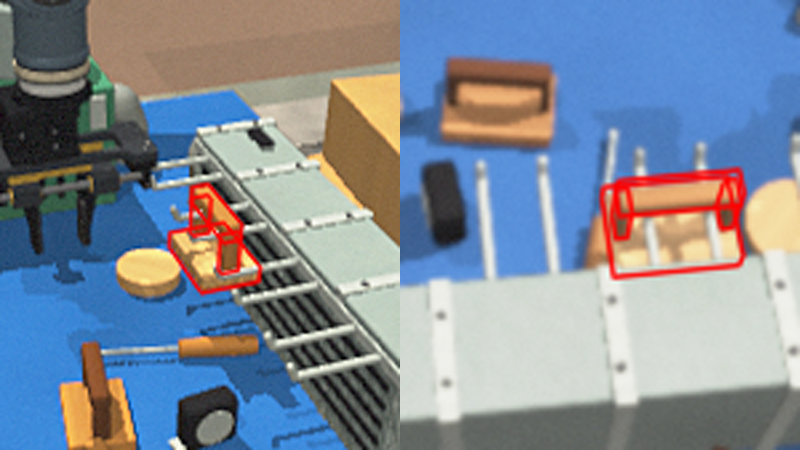

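drive_tool(
  rows=[
    [45,-15,12,0,5],
    [45,-33,27,20,10],
    [45,-33,27,55,10.2],
    [45,-33,27,90,10.2],
    [45,-33,27,125,10.2],
    [45,-33,27,155,10.2],
    [45,-33,27,172,10.2],
    [45,-33,27,177,10.2],
    [45,-33,27,177,10.2],
    [45,-33,27,177,10.2],
    [10,-33,27,177,10.2],
    [10,-33,27,177,10.2],
    [10,-33,27,177,10.2],
    [10,-33,27,177,10.2],
    [10,-33,27,177,10.2],
    [10,-33,27,177,10.2],
    [10,-33,27,177,10.2],
    [10,-33,27,177,10.2],
  ],
)

```text
time_s: 17.88
position: [454.7, 12.7, 57.1]
tcp_rot: [-0.001, 0.762, 0.647, -0.001]
contact_force: [-5.1, 0.6, 6.3]
grip_width: 21.8
grip_force: 29.8
```

Run:
```python
from h import *
s=ctrl.sense();z=s["position"][2]+123;print(np.round(s["position"],1),psi()[1]);go([548,9.9,z],.86);go([647,11.4,z],.86)
```

```text
[454.7  12.7  57.1] -9.294128544736422
shift [  12.3   92.3 -123.2] turn -10.15
shift [  29.8  189.8 -123.4] turn -10.15
```

drive_tool(
  rows=[
    [10,0,0,-20,0],
    [10,0,0,-50,0],
    [10,0,0,-85,0],
    [10,0,0,-110,0],
    [10,3,20,-123,-3],
    [10,6,45,-123,-7],
    [10,9,70,-123,-10.2],
    [10,12,88,-123,-10.2],
    [10,12.5,92,-123,-10.2],
    [10,12.5,92,-123,-10.2],
    [10,12.5,92,-123,-10.2],
    [10,12.5,92,-123,-10.2],
  ],
)

```text
time_s: 18.88
position: [546.6, 10.1, 179.0]
tcp_rot: [-0.001, 0.702, 0.713, -0.001]
contact_force: [0.3, -0.1, -3.7]
grip_width: 21.5
grip_force: 29.8
```

Run:
```python
from h import *
s=ctrl.sense();print(psi()[1]);go([646.5,11.8,180],.86)
```

```text
0.8967280572225165
shift [ 0.1 99.9 -1.3] turn 0.04
```

drive_tool(
  rows=[
    [10,0,20,-1,0],
    [10,0,45,-1,0],
    [10,0,70,-1,0],
    [10,0,92,-1,0],
    [10,0,100,-1,0],
    [10,0,100,-1,0],
    [10,0,100,-1,0],
    [10,0,100,8,0],
    [10,0,100,16,0],
    [10,0,100,22,0],
    [10,0,100,23,0],
    [10,0,100,23,0],
    [10,0,100,23,0],
  ],
)

```text
time_s: 19.97
position: [646.5, 11.6, 157.0]
tcp_rot: [-0.002, 0.701, 0.713, -0.001]
contact_force: [-4.7, -0.2, 5.5]
grip_width: 21.8
grip_force: 30.0
```

drive_tool(
  rows=[
    [42,0,0,-1,0],
    [42,0,0,-1,0],
    [42,0,0,-1,0],
    [42,0,0,-1,0],
    [42,0,0,-1,0],
    [42,0,0,-1,0],
    [42,0,0,-15,0],
    [42,0,0,-40,0],
    [42,0,0,-70,0],
    [42,0,-40,-80,0],
    [42,0,-80,-80,0],
    [42,-30,-110,-80,0],
    [42,-60,-140,-80,0],
    [42,-90,-175,-80,0],
    [42,-120,-200,-80,0],
    [42,-155,-220,-80,0],
    [42,-170,-225,-80,0],
    [42,-200,-230,-80,0],
    [42,-200,-230,-80,0],
    [42,-200,-230,-80,0],
  ],
)

```text
time_s: 21.63
position: [422.0, -193.7, 236.9]
tcp_rot: [0.001, 0.703, 0.711, 0.0]
contact_force: [-0.9, 0.3, -1.2]
grip_width: 42.0
grip_force: 0.0
```

Run:
```python
from h import *
s=ctrl.sense();print(np.round(s["position"],1),psi()[1])
C=blocks()
go([425.5,-146.2,58],7.4)
for n in("side","scene"):
  for y in(145.9,10.9): draw(C[n],"block1",[646,y,.015,101],C[n]["img"])
f=lambda i,s:cv2.resize(i,s,interpolation=cv2.INTER_CUBIC)
o=np.zeros((450,800,3),np.uint8);o[:,:400]=f(C["side"]["img"][80:270,200:370],(400,450));o[:,400:]=f(C["scene"]["img"][130:310,180:340],(400,450));save("g5",o)
```

```text
[ 422.  -193.7  236.9] 0.7084367346367262
[5.99363e+02 1.41170e+01 7.60000e-02] yaw deg 4.3 cost 0.195 [] 0.67
[6.01108e+02 1.63787e+02 6.60000e-02] yaw deg 3.8 cost 0.23 [] 0.67
[ 4.24523e+02 -1.45698e+02  1.22000e-01] yaw deg 7.0 cost 0.079 ['side', 'wrist'] 0.66
shift [ 44.8   4.3 178.7] turn -6.4
```

View pics/g5.png

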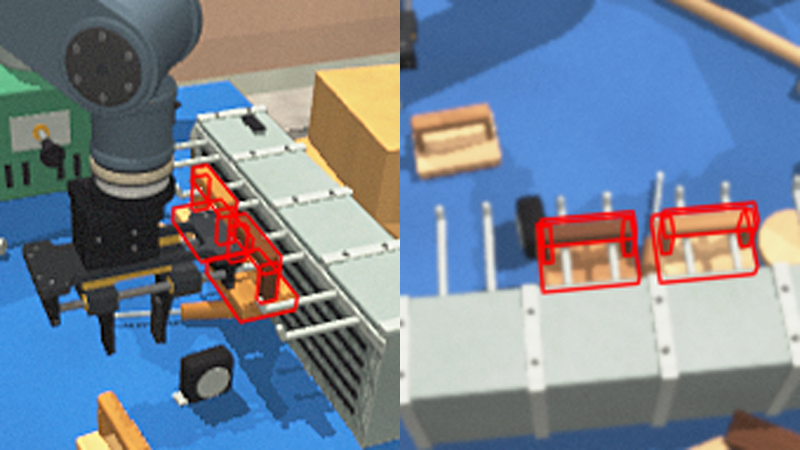

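drive_tool(
  rows=[
    [45,25,2,0,-3],
    [45,45,4,10,-6.3],
    [45,45,4,30,-6.3],
    [45,45,4,60,-6.3],
    [45,45,4,90,-6.3],
    [45,45,4,125,-6.3],
    [45,45,4,155,-6.3],
    [45,45,4,172,-6.3],
    [45,45,4,179,-6.3],
    [45,45,4,179,-6.3],
    [10,45,4,179,-6.3],
    [10,45,4,179,-6.3],
    [10,45,4,179,-6.3],
    [10,45,4,179,-6.3],
    [10,45,4,179,-6.3],
    [10,45,4,179,-6.3],
    [10,45,4,179,-6.3],
    [10,45,4,179,-6.3],
  ],
)

```text
time_s: 23.43
position: [425.1, -147.2, 58.5]
tcp_rot: [0.0, 0.661, 0.75, -0.0]
contact_force: [-2.6, 0.1, 6.6]
grip_width: 21.6
grip_force: 30.0
```

Run:
```python
from h import *
s=ctrl.sense();z=s["position"][2]+123;print(np.round(s["position"],1),psi()[1]);go([548,-125.2,z],.86);go([648,-124,z],.86)
```

```text
[ 425.1 -147.2   58.5] 7.201606131004432
shift [   6.4  124.8 -123. ] turn 6.34
shift [  -5.   224.1 -122.9] turn 6.34
```

drive_tool(
  rows=[
    [10,0,0,-20,0],
    [10,0,0,-50,0],
    [10,0,0,-85,0],
    [10,0,0,-110,0],
    [10,1,20,-123,2],
    [10,2,50,-123,4],
    [10,4,80,-123,6.3],
    [10,5,110,-123,6.3],
    [10,5,122,-123,6.3],
    [10,5,124,-123,6.3],
    [10,5,124,-123,6.3],
    [10,5,124,-123,6.3],
  ],
)

```text
time_s: 24.43
position: [545.7, -126.1, 180.0]
tcp_rot: [-0.002, 0.702, 0.713, -0.001]
contact_force: [0.1, -1.0, -2.5]
grip_width: 21.7
grip_force: 30.0
```

Run:
```python
from h import *
s=ctrl.sense();print(psi()[1]);go([648,-125.4,181],.86)
```

```text
0.9025731994044701
shift [ -0.9 102.3  -1.4] turn 0.04
```

drive_tool(
  rows=[
    [10,0,20,-1,0],
    [10,-1,45,-1,0],
    [10,-1,70,-1,0],
    [10,-1,92,-1,0],
    [10,-1,102,-1,0],
    [10,-1,102,-1,0],
    [10,-1,102,-1,0],
    [10,-1,102,8,0],
    [10,-1,102,16,0],
    [10,-1,102,21,0],
    [10,-1,102,22.5,0],
    [10,-1,102,22.5,0],
    [10,-1,102,22.5,0],
  ],
)

```text
time_s: 25.52
position: [647.4, -125.8, 159.2]
tcp_rot: [-0.001, 0.702, 0.713, -0.001]
contact_force: [-5.4, 0.9, 6.3]
grip_width: 22.0
grip_force: 30.0
```

drive_tool(
  rows=[
    [42,0,0,-1,0],
    [42,0,0,-1,0],
    [42,0,0,-1,0],
    [42,0,0,-1,0],
    [42,0,0,-1,0],
    [42,0,0,-1,0],
    [42,0,0,-15,0],
    [42,0,0,-40,0],
    [42,0,0,-70,0],
    [0,-20,-30,-100,0],
    [0,-45,-60,-120,0],
    [0,-80,-80,-120,0],
    [0,-110,-100,-120,0],
    [0,-145,-120,-120,0],
    [0,-180,-130,-120,0],
    [0,-215,-140,-120,0],
    [0,-240,-145,-120,0],
    [0,-250,-145,-120,0],
    [0,-250,-145,-120,0],
    [0,-250,-145,-120,0],
  ],
)

```text
time_s: 27.18
position: [508.6, -377.5, 277.8]
tcp_rot: [-0.001, 0.702, 0.712, 0.001]
contact_force: [-0.2, -0.4, 0.4]
grip_width: 0.5
grip_force: 0.0
```

Run:
```python
from h import *
s=ctrl.sense();print(np.round(s["position"],1),psi()[1])
C={n:snap(n) for n in("scene","side","wrist")}
obs=[]
for n in C:
    L=ctrl.masks_of(n,"station"); print(n,[([round(float(v)) for v in d["position"]],round(d["confidence"],2),int(d["region"].sum())) for d in L])
    if n!="wrist" and L: obs.append((C[n],L[0]["region"]))
v,f=fit(obs,"station",[505,-378,-1.35]);print(v,f)
for n in C:
    draw(C[n],"station",[505.3,-378.3,-1.347],C[n]["img"])
    for y in(10.9,145.9,-124.1): draw(C[n],"block1",[646,y,.015,101],C[n]["img"]) if n!="wrist" else 0
f=lambda i,s:cv2.resize(i,s,interpolation=cv2.INTER_CUBIC)
o=np.zeros((600,800,3),np.uint8);o[:375,:500]=f(C["wrist"]["img"],(500,375));o[:300,500:]=f(C["scene"]["img"][150:300,140:290],(300,300));o[300:,500:]=f(C["side"]["img"][130:280,220:370],(300,300));o[375:,:250]=f(C["side"]["img"][280:384,250:370],(250,225));o[375:,250:500]=f(C["scene"]["img"][170:254,85:179],(250,225));save("st",o)
```

```text
[ 508.6 -377.5  277.8] 0.8710291329114136
scene [([131, 217], 0.78, 2289), ([212, 234], 0.68, 795)]
side [([315, 338], 0.95, 4849)]
wrist [([257, 180], 0.68, 9692), ([452, 29], 0.19, 5836)]
[ 505.01790675 -378.87772312   -1.34660877] 0.08403953261841413
```

View pics/st.png

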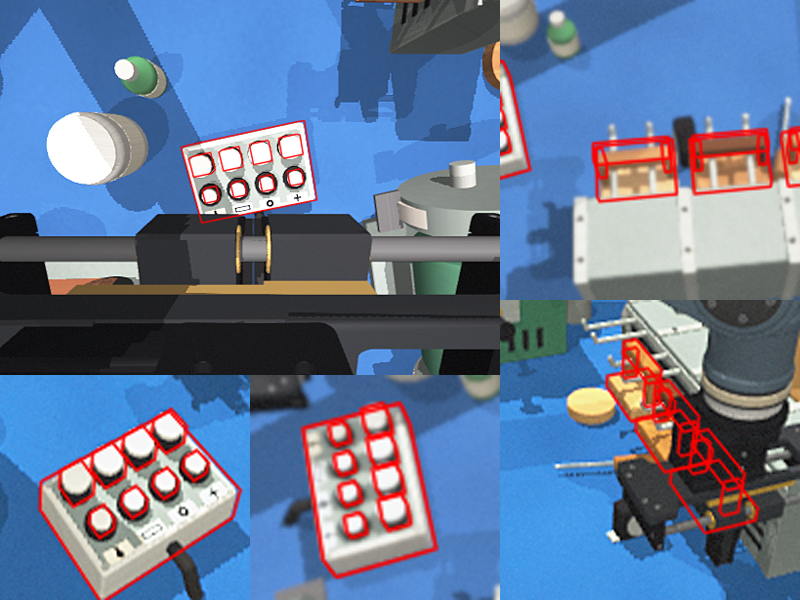

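Run:
```python
from h import *
go([518.8,-344.7,110],-77.2)
d=snap("scene");print(onplane(d,(107,285),100),onplane(d,(122,277),100))
```

```text
shift [ 31.8  10.3 168.4] turn 78.21
[ 765.88220364 -399.83789405  100.        ] [ 746.89945549 -361.39066353  100.        ]
```

drive_tool(
  rows=[
    [0,16,5,10,39],
    [0,32,10.5,20,78.2],
    [0,32,10.5,20,78.2],
    [0,32,10.5,20,78.2],
    [0,32,10.5,30,78.2],
    [0,32,10.5,40,78.2],
    [0,32,10.5,60,78.2],
    [0,32,10.5,80,78.2],
    [0,32,10.5,100,78.2],
    [0,32,10.5,120,78.2],
    [0,32,10.5,140,78.2],
    [0,32,10.5,160,78.2],
    [0,32,10.5,168,78.2],
    [0,32,10.5,168,78.2],
    [0,32,10.5,168,78.2],
  ],
)

```text
time_s: 28.78
position: [518.8, -346.0, 110.4]
tcp_rot: [-0.0, 0.994, 0.111, -0.0]
contact_force: [0.5, 0.2, 0.7]
grip_width: 0.7
grip_force: 0.0
```

Run:
```python
from h import *
print(psi()[1]);
for t in([518.8,-344.7],[477.8,-354],[559.7,-335.3]): go(t+[88],-77.2)
```

```text
-77.2588537853139
shift [ 0.3 -1.2 22.4] turn -0.06
shift [-41.8  -1.2  22.4] turn -0.06
shift [42.2 -1.4 22.4] turn -0.06
```

drive_tool(
  rows=[
    [0,0,-1,15,0],
    [0,0,-1,24,0],
    [0,0,-1,29,0],
    [0,0,-1,32,0],
    [0,0,-1,34,0],
    [0,0,-1,36,0],
    [0,0,-1,37.5,0],
    [0,0,-1,37.5,0],
    [0,0,-1,37.5,0],
  ],
)

```text
time_s: 29.53
position: [518.3, -345.1, 73.5]
tcp_rot: [0.0, 0.994, 0.111, 0.0]
contact_force: [-1.8, 1.6, 4.8]
grip_width: 0.6
grip_force: 2.4
```

drive_tool(
  rows=[
    [0,0,0,1.5,0],
    [0,0,0,2,0],
    [0,0,0,2,0],
    [0,0,0,2,0],
  ],
)

```text
time_s: 29.87
position: [518.4, -345.1, 73.2]
tcp_rot: [0.0, 0.994, 0.111, 0.0]
contact_force: [-3.8, 3.5, 15.1]
grip_width: 0.3
grip_force: 7.4
```

drive_tool(
  rows=[
    [0,0,0,-10,0],
    [0,0,0,-30,0],
    [0,-20,0,-32,0],
    [0,-42,0,-32,0],
    [0,-42,0,-32,0],
    [0,-42,0,-20,0],
    [0,-42,0,-12,0],
    [0,-42,0,-7,0],
    [0,-42,0,-4,0],
    [0,-42,0,-2,0],
    [0,-42,0,0,0],
    [0,-42,0,0,0],
    [0,-42,0,0,0],
    [0,-42,0,0,0],
  ],
)

```text
time_s: 31.03
position: [477.8, -354.4, 73.2]
tcp_rot: [0.0, 0.994, 0.111, 0.0]
contact_force: [-4.8, 2.7, 19.1]
grip_width: 0.7
grip_force: 9.3
```

Sander pressed. Extractor next (+84).

drive_tool(
  rows=[
    [0,0,0,-10,0],
    [0,0,0,-30,0],
    [0,20,0,-34,0],
    [0,50,0,-34,0],
    [0,84,0,-34,0],
    [0,84,0,-34,0],
    [0,84,0,-34,0],
    [0,84,0,-20,0],
    [0,84,0,-12,0],
    [0,84,0,-7,0],
    [0,84,0,-4,0],
    [0,84,0,-2,0],
    [0,84,0,0,0],
    [0,84,0,0,0],
    [0,84,0,0,0],
    [0,84,0,0,0],
  ],
)

```text
time_s: 32.37
position: [557.9, -335.2, 73.3]
tcp_rot: [-0.001, 0.994, 0.11, -0.001]
contact_force: [-4.0, 4.2, 14.1]
grip_width: 0.5
grip_force: 7.3
```

drive_tool(
  rows=[
    [0,0,0,-40,0],
    [0,0,0,-80,0],
    [0,0,0,-120,0],
    [0,0,0,-160,-7],
    [40,48,-609,-175,-78],
    [40,48,-609,-175,-78],
    [40,48,-609,-175,-78],
    [40,48,-609,-175,-78],
    [40,48,-609,-175,-78],
    [40,48,-609,-175,-78],
    [40,48,-609,-175,-78],
    [40,48,-609,-175,-78],
    [40,48,-609,-175,-78],
    [40,48,-609,-175,-78],
    [40,48,-609,-175,-78],
    [40,48,-609,-175,-78],
    [40,48,-609,-175,-78],
    [40,48,-609,-175,-78],
    [40,48,-609,-175,-78],
    [40,48,-609,-175,-78],
  ],
)

```text
time_s: 34.03
position: [471.2, 273.3, 246.1]
tcp_rot: [-0.0, 0.701, 0.713, 0.001]
contact_force: [0.1, -0.3, -0.4]
grip_width: 40.2
grip_force: 0.0
```

```bash
cat > neck.py <<'E'
from h import *
from scipy.optimize import least_squares
s=ctrl.sense();print(np.round(s["position"],1),psi()[1])
C={n:snap(n) for n in("scene","side","wrist")}; obs=[]
for n in C:
    L=ctrl.tip_of(n,"shaker_neck"); print(n,[(np.round(d["position"],1).tolist(),round(d["confidence"],2)) for d in L])
    if L and L[0]["confidence"]>.4: obs.append((n,np.array(L[0]["position"])))
r=least_squares(lambda X:np.concatenate([proj(C[n],X)[0]-p for n,p in obs]),[482,430,125]);print("neck",r.x,np.round(r.fun,1))
for n,p in obs: print(n,onplane(C[n],p,125))
E
cat > nv.py <<'E'
exec(open("neck.py").read())
M["neck"]=[box(-9,9,-18,22,-9,9),box(-21,21,-28,-18,-21,21)]
for n in C: draw(C[n],"neck",[r.x[0],r.x[1],0,125],C[n]["img"])
f=lambda i,s:cv2.resize(i,s,interpolation=cv2.INTER_CUBIC)
o=np.zeros((600,800,3),np.uint8);o[:375,:500]=f(C["wrist"]["img"],(500,375));o[:300,500:]=f(C["scene"]["img"][120:220,340:440],(300,300));o[300:,500:]=f(C["side"]["img"][90:190,170:270],(300,300));save("neck",o)
E
python3 nv.py
```

```text
[471.2 273.3 246.1] 0.9959759692087015
scene [([381.7, 171.1], 0.58)]
side [([219.5, 144.7], 0.58)]
wrist [([270.9, 22.3], 0.8), ([270.4, 3.3], 0.18)]
neck [480.44305747 432.56223661 116.6039819 ] [ 1.8  0.9  1.6 -1.  -0.8  0.5]
scene [481.83122736 423.86919075 125.        ]
side [469.63907995 411.4552684  125.        ]
wrist [480.90570782 430.16731986 125.        ]
```

View pics/neck.png

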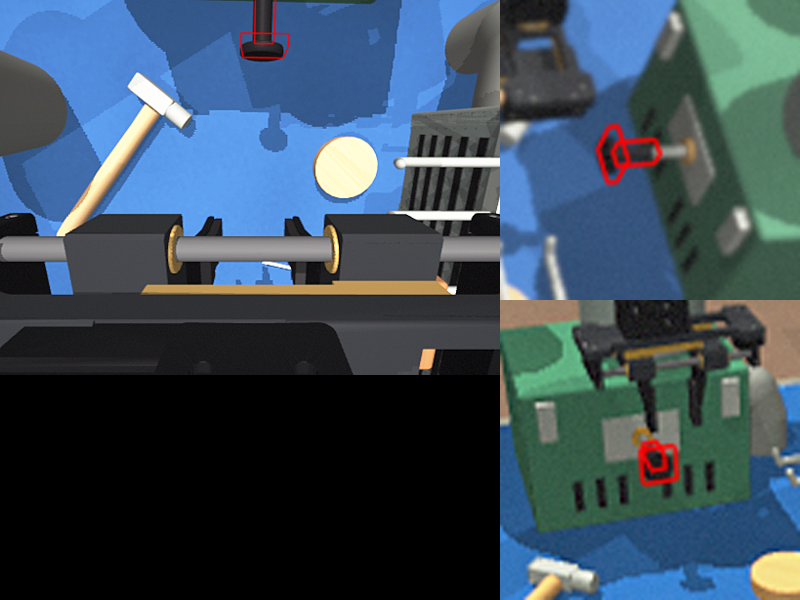

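drive_tool(
  rows=[
    [45,40,3,0,1],
    [45,80,6,0,1],
    [45,120,8,0,1],
    [45,150,10.5,0,1],
    [45,156.5,10.5,10,1],
    [45,156.5,10.5,40,1],
    [45,156.5,10.5,70,1],
    [45,156.5,10.5,100,1],
    [45,156.5,10.5,125,1],
    [45,156.5,10.5,137,1],
    [45,156.5,10.5,140,1],
    [45,156.5,10.5,140,1],
    [45,156.5,10.5,140,1],
  ],
)

```text
time_s: 35.42
position: [482.1, 425.4, 107.0]
tcp_rot: [0.0, 0.709, 0.705, 0.001]
contact_force: [-0.1, 0.4, -0.6]
grip_width: 44.9
grip_force: 0.0
```

Run:
```python
from h import *
go([479,430,106],0)
d=snap("scene");s=snap("side")
f=lambda i,s:cv2.resize(i,s,interpolation=cv2.INTER_CUBIC)
o=np.zeros((400,800,3),np.uint8);o[:,:400]=f(d["img"][120:220,340:440],(400,400));o[:,400:]=f(s["img"][90:190,170:270],(400,400));save("neck2",o)
```

```text
shift [ 4.6 -3.1  1. ] turn -0.35
```

View pics/neck2.png

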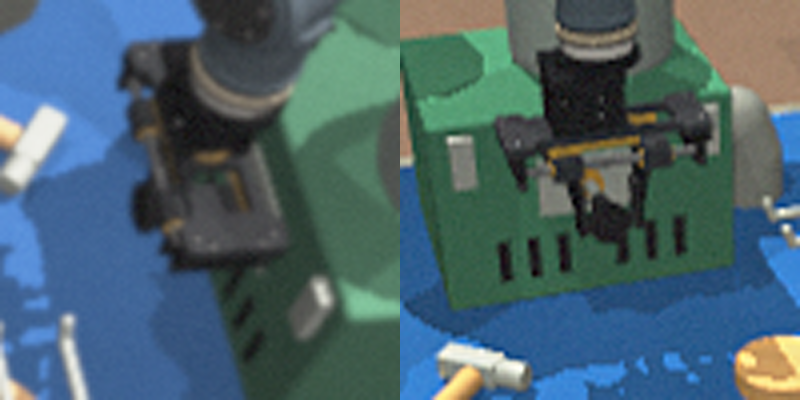

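drive_tool(
  rows=[
    [45,4,-3,0,0],
    [45,4,-3,0,0],
    [45,4,-3,0,0],
    [10,4,-3,0,0],
    [10,4,-3,0,0],
    [10,4,-3,0,0],
    [10,4,-3,0,0],
    [10,4,-3,0,0],
    [10,4,-3,0,0],
    [10,4,-3,0,0],
    [10,4,-3,0,0],
  ],
)

```text
time_s: 36.43
position: [478.0, 429.4, 105.6]
tcp_rot: [0.0, 0.709, 0.705, 0.0]
contact_force: [0.6, -0.2, -0.7]
grip_width: 17.0
grip_force: 30.0
```

drive_tool(
  rows=[
    [10,-10,0,0,0],
    [10,-25,0,0,0],
    [10,-40,0,0,0],
    [10,-52,0,0,0],
    [10,-59,0,0,0],
    [10,-62,0,0,0],
    [10,-62,0,0,0],
    [10,-62,0,0,0],
    [10,-62,0,0,0],
  ],
)

```text
time_s: 37.18
position: [477.6, 369.4, 105.7]
tcp_rot: [-0.001, 0.71, 0.705, 0.002]
contact_force: [-0.4, 8.4, -3.0]
grip_width: 16.9
grip_force: 30.0
```

Run:
```python
from h import *
s=ctrl.sense();print(s["position"],s["contact_force"],s["grip_width"])
d=snap("scene");s=snap("side")
f=lambda i,s:cv2.resize(i,s,interpolation=cv2.INTER_CUBIC)
o=np.zeros((400,800,3),np.uint8);o[:,:400]=f(d["img"][125:205,345:425],(400,400));o[:,400:]=f(s["img"][100:180,180:260],(400,400));save("neck3",o)
```

```text
[477.64312875 369.4449512  105.67912307] [-0.42240474  8.38836947 -3.01177281] 16.94879606796361
```

View pics/neck3.png

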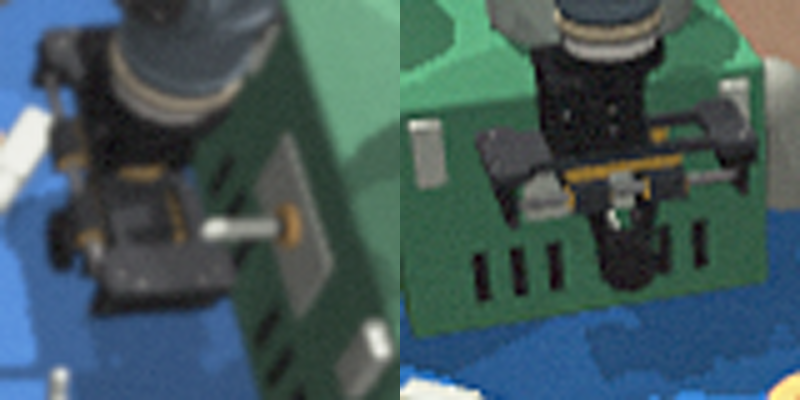

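drive_tool(
  rows=[
    [10,-2.5,0,0,0],
    [10,-2.5,0,0,0],
    [10,-2.5,0,0,0],
    [10,-2.5,0,0,0],
    [10,-2.5,0,0,0],
    [10,-2.5,0,0,0],
    [10,-2.5,0,0,0],
    [10,-2.5,0,0,0],
    [10,-2.5,0,0,0],
    [10,-2.5,0,0,0],
    [10,-2.5,0,0,0],
    [10,-2.5,0,0,0],
    [10,-2.5,0,0,0],
    [10,-2.5,0,0,0],
  ],
)

```text
time_s: 38.45
position: [477.6, 367.2, 105.6]
tcp_rot: [-0.001, 0.709, 0.705, 0.002]
contact_force: [-0.3, 8.0, -3.9]
grip_width: 17.3
grip_force: 30.0
```

drive_tool(
  rows=[
    [10,15,0,0,0],
    [10,30,0,0,0],
    [10,45,0,0,0],
    [10,56,0,0,0],
    [10,61,0,0,0],
    [10,62,0,0,0],
    [10,62,0,0,0],
    [10,62,0,0,0],
    [40,62,0,0,0],
    [40,62,0,0,0],
    [40,62,0,0,0],
    [40,62,0,0,0],
    [40,62,0,0,0],
    [40,62,0,0,0],
    [40,62,0,0,0],
    [40,62,0,0,0],
  ],
)

```text
time_s: 39.78
position: [477.8, 426.8, 105.7]
tcp_rot: [0.0, 0.709, 0.705, -0.0]
contact_force: [-0.5, -0.6, -0.4]
grip_width: 39.9
grip_force: 0.0
```

drive_tool(
  rows=[
    [10,2,0,0,0],
    [10,2,0,0,0],
    [10,2,0,0,0],
    [10,2,0,0,0],
    [10,2,0,0,0],
    [10,2,0,0,0],
    [10,2,0,0,0],
    [10,2,0,0,0],
    [10,2,0,0,0],
  ],
)

```text
time_s: 40.53
position: [478.0, 428.9, 105.7]
tcp_rot: [0.0, 0.709, 0.705, 0.0]
contact_force: [0.5, 0.5, -0.4]
grip_width: 16.7
grip_force: 30.0
```

Second pull: 62.5 mm measured, so command about 64.5.

drive_tool(
  rows=[
    [10,-10,0,0,0],
    [10,-25,0,0,0],
    [10,-40,0,0,0],
    [10,-52,0,0,0],
    [10,-60,0,0,0],
    [10,-64.5,0,0,0],
    [10,-64.5,0,0,0],
    [10,-64.5,0,0,0],
    [10,-64.5,0,0,0],
    [10,-64.5,0,0,0],
    [10,-64.5,0,0,0],
    [10,-64.5,0,0,0],
    [10,-64.5,0,0,0],
    [10,-64.5,0,0,0],
    [10,-64.5,0,0,0],
    [10,-64.5,0,0,0],
    [10,-64.5,0,0,0],
    [10,-64.5,0,0,0],
    [10,-64.5,0,0,0],
  ],
)

```text
time_s: 42.12
position: [477.6, 366.7, 105.7]
tcp_rot: [-0.001, 0.709, 0.705, 0.002]
contact_force: [-0.0, 9.3, -3.6]
grip_width: 16.8
grip_force: 30.0
```

drive_tool(
  rows=[
    [10,15,0,0,0],
    [10,30,0,0,0],
    [10,45,0,0,0],
    [10,56,0,0,0],
    [10,62,0,0,0],
    [10,63,0,0,0],
    [10,63,0,0,0],
    [10,63,0,0,0],
    [48,63,0,0,0],
    [48,63,0,0,0],
    [48,63,0,0,0],
    [48,63,0,0,0],
    [48,63,0,0,0],
    [48,63,0,0,0],
    [48,63,0,0,0],
    [48,63,0,0,0],
  ],
)

```text
time_s: 43.45
position: [477.8, 427.3, 105.7]
tcp_rot: [0.0, 0.709, 0.705, -0.0]
contact_force: [-0.4, 0.7, 0.1]
grip_width: 47.6
grip_force: 0.0
```

drive_tool(
  rows=[
    [48,0,0,-30,0],
    [48,0,0,-70,0],
    [48,0,0,-110,0],
    [48,0,0,-145,0],
    [0,-789,-37,-145,77],
    [0,-789,-37,-145,77],
    [0,-789,-37,-145,77],
    [0,-789,-37,-145,77],
    [0,-789,-37,-145,77],
    [0,-789,-37,-145,77],
    [0,-789,-37,-145,77],
    [0,-789,-37,-145,77],
    [0,-789,-37,-145,77],
    [0,-789,-37,-145,77],
    [0,-789,-37,-145,77],
    [0,-789,-37,-145,77],
    [0,-789,-37,-145,77],
    [0,-789,-37,-145,77],
    [0,-789,-37,-145,77],
    [0,-789,-37,-145,77],
  ],
)

```text
time_s: 45.12
position: [442.5, -240.4, 251.0]
tcp_rot: [0.0, 0.994, 0.11, 0.0]
contact_force: [0.8, -0.1, -0.1]
grip_width: 1.0
grip_force: 0.0
```

Run:
```python
from h import *
s=ctrl.sense();print(np.round(s["position"],1),psi()[1]);go([436.9,-363.4,110],-77.2)
d=snap("scene");e=snap("side")
for y in(10.9,145.9,-124.1): draw(d,"block1",[646,y,.015,101],d["img"])
M["neck"]=[box(-9,9,-18,22,-9,9),box(-21,21,-28,-18,-21,21)]
draw(d,"neck",[479,429,0,125],d["img"])
save("chk",d["img"][120:310,150:410],3)
```

```text
[ 442.5 -240.4  251. ] -77.32027083599175
shift [-32.5 118.8 141. ] turn -0.12
```

View pics/chk.png

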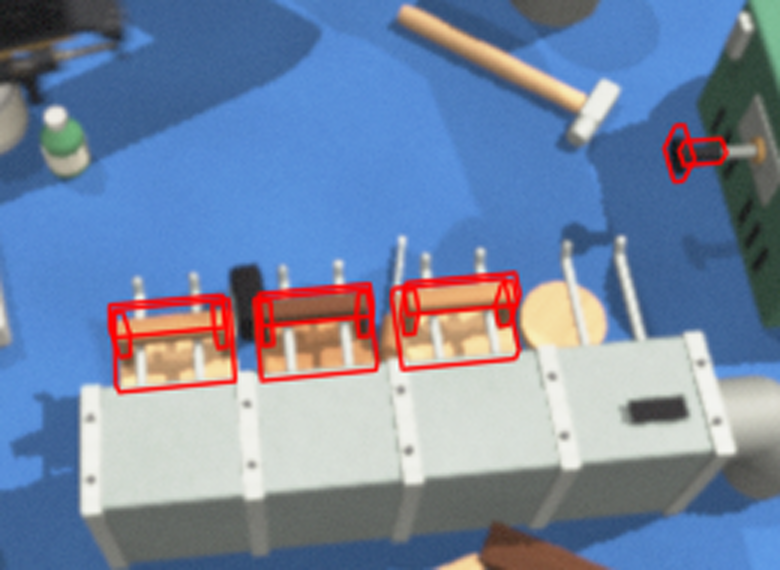

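drive_tool(
  rows=[
    [0,-10,40,0,0],
    [0,-20,80,0,0],
    [0,-32.5,112,20,0],
    [0,-32.5,119,50,0],
    [0,-32.5,119,85,0],
    [0,-32.5,119,115,0],
    [0,-32.5,119,135,0],
    [0,-32.5,119,141,0],
    [0,-32.5,119,141,0],
    [0,-32.5,119,141,0],
  ],
)

```text
time_s: 46.05
position: [438.2, -361.6, 110.4]
tcp_rot: [0.0, 0.994, 0.111, 0.0]
contact_force: [-0.3, -0.1, 0.7]
grip_width: 0.7
grip_force: 0.0
```

drive_tool(
  rows=[
    [0,-0.5,1,15,0],
    [0,-0.5,1,24,0],
    [0,-0.5,1,30,0],
    [0,-0.5,1,33,0],
    [0,-0.5,1,35,0],
    [0,-0.5,1,37,0],
    [0,-0.5,1,39,0],
    [0,-0.5,1,39.5,0],
    [0,-0.5,1,39.5,0],
    [0,-0.5,1,39.5,0],
  ],
)

```text
time_s: 46.88
position: [437.7, -362.9, 73.2]
tcp_rot: [0.001, 0.994, 0.111, 0.001]
contact_force: [-1.9, 2.9, 16.8]
grip_width: 0.3
grip_force: 8.9
```

drive_tool(
  rows=[
    [0,0,0,-10,0],
    [0,0,0,-35,0],
    [0,0,0,-70,0],
    [0,0,0,-105,0],
    [0,0,0,-140,0],
    [0,0,0,-150,0],
    [0,0,0,-150,0],
    [0,0,0,-150,0],
    [0,0,0,-150,0],
  ],
)

```text
time_s: 47.63
position: [436.3, -361.6, 218.4]
tcp_rot: [-0.002, 0.994, 0.111, -0.001]
contact_force: [-0.3, 0.9, -0.2]
grip_width: 0.2
grip_force: 0.0
```

```bash
python3 -c "
from bench import ctrl
print(ctrl.sign_off())"
```

```text
the job is handed in; nothing more can be done
None
```

The job is handed in at about 48 s: three blocks hung (one regripped after a first bump against the prongs), grinder, sander and extractor stops pressed in order, filter shaken twice to about 62 mm, lamp stop pressed last. The sign-off returned no verdict.

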